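# Lock the pencil-spares case with the bladed key

### The job

Lock the spares case: take the flat-bladed key (the one with the flat tab for a handle) out of the wooden rack, seat its blade fully down in the slot of the round lock on the case's lid, and with it turn the lock clockwise, seen from above, a quarter turn to its stop, so that its tongue lies under the catch. Let go and leave the key standing upright in the slot.

Things in the scene. Friction and masses are not known exactly. Their poses are not given: they have to be found in the camera images.
- key_grip (a point): Steel key upright in rack: blade below (5 thick, 44 wide, 16 mm long), round flange 44 across, 5 thick, on the rack's top, flat tab above (12 thick, 36 wide, 45 high). Point: in the tab on the key's axis, 30 mm above the flange's underside, 46 above the blade's end, 20 below the tab's top. x across the 12 mm thickness (close along x), y along tab and blade width, z up. Half turns alike. 200 g.
- rack: Dark wooden block, fixed, 60 x 226 x 24 mm, origin under its centre, y along its length. Three places 72 mm apart along y; the key stands in any of them, its y along the rack's, blade in a hole 12 x 50 mm: lift it straight up, 20 mm clears. The other two places hold drivers with round handles (28 mm thick, or thin with a ball top), up to 85 mm above the table: not needed.
- slot (a point): Centre of the top face of the brass lock on the fixed grey case (180 x 200 mm, lid top at 40 mm): a disc 72 mm across, 22 high, with a slot right across it, 18 deep, 25 mm wide at the top, narrowing to 13 at 9 mm down. y along the slot, x across, z up; turns with the lock. Its tongue sticks out 69 mm along -y, low. Key seated: flange on this face, tab point 30 mm above this point, blade along y.
- lock (a joint): Turn of the lock, rad: 0 unlocked (tongue along the case's near edge), grows clockwise seen from above, stop at 1.57 = locked, tongue pointing towards the robot's side under a small steel catch. Starts at 0 to 0.25. Stays where left (friction 0.06 N m). The blade has about 0.18 rad of play either way in the slot, so turn the key a little further than the lock.
Not all that is in view belongs to the job. What is shaped like the part that bears key_grip but blue or yellow is not meant.

How it is judged:
By the outcome, as a careful person would: the job done as asked, in the order asked, and still so for the second after the job is handed in, with the robot touching nothing.
It also fails if it takes over 43 s, if anything falls off the work surface, if the arm or the gripper's body presses on something with over 40 N, if the wrist force passes 120 N, or if a joint passes its speed limit or range.

### The arm

A 6-joint arm with a two-finger parallel gripper is mounted at the origin on the work surface. World frame = base frame: x ahead of the robot, y to its left, z up, the work surface at z = 0. Lengths are in m, angles in rad, forces in N, time in s.
With the tool pointing down it reaches from about 0.275 to 0.725 m from the base axis. Payload 5.6 kg.
Tool frame: the origin (TCP) lies at the very end of the fingers, on their centre line; the grasp point (between the pads) lies 19 mm behind it; y points along the fingers, z is the direction in which the jaws open and shut, and the axes are right-handed (so a half turn about y gives the same grasp; the last joint's range is limited). The gripper opens to 85 mm and grips with 20 to 120 N. Pads are 22 mm wide; open, the fingers measure 114 mm over their backs; the gripper's body (76 mm by 85 mm) begins 54 mm behind the grasp point. The pads swing forward as they close: fully open they stand 13 mm farther back than shut.
Start: joints at [1.411, 0.255, 0.108, 0, -1.424, -0.285], TCP at [0.237, 0.496, 0.231] pointing down, gripper open.
Joint ranges: [-2.95, 2.95], [-1.21, 1.97], [-1.09, 1.5], [-2.87, 1.71], [-2.94, -0.07], [-3.05, 3.05]. Speed limits (rad/s): [2.57, 2.57, 3.14, 3.14, 3.14, 3.14].

### API

Orientations are given as a rotation vector (axis times angle).
In Python, from rig import arm gives the robot as it stands. The module is installed in compiled form; this text tells all that it offers.
- The arm moves only by the tool drive_tool, never from a script. Its argument "series" is a list of rows, each an object of numbers: "dx", "dy", "dz": the shift along the tool's x, y, z in m; "rx", "ry", "rz": the turn, a rotation vector about the tool's x, y, z in rad; "jaw": the closure, from 0 (fully open) to 1 (shut). In form: [{"dx": .., "dy": .., "dz": .., "rx": .., "ry": .., "rz": .., "jaw": ..}, ...]. A call has 1 to 20 rows; each row shifts and turns the pose as measured when the row begins, along the tool's axes as they then stand; what a row does not reach is not made up. A row lasts 1/12 s, in which the tool goes at most 41.7 mm and 7.16 degrees, less where a joint would pass 70% of its speed; a pose out of reach is approached as far as the arm can. A call with a gripper value outside its range is refused whole. The fingers move at their own pace and stop on an object; the grip force is fixed at half the most. Time passes only in rows, so rows that do not move let the fingers close. It gives the time, the measured TCP pose, the force and the opening at its end, in the units of the state.
- arm.observe(): the state, without advancing time (a new reading comes with each control period).
- arm.camera(name): name is "side" or "top"; returns the picture (384x512x3 uint8, red, green, blue); there is no depth.
- arm.get_calibration(name): a dict with "K" (3x3 intrinsics, pixels), "cam_to_world" (4x4, takes a point from camera to world coordinates). Camera axes: x right, y down, z forward; pixel columns grow to the right and rows downward; lengths in m; the calibration is good to about 2 mm. A picture is of the moment at which its call begins. get_calibration takes no time and is no camera call.
- arm.job_done(): hands the job in, once; it reports no verdict.
Trained networks look in the newest picture that a camera, given by its name, has taken for a name from the list of things; names that differ only in an ending like _2 or _b are one class to them, and where a whole thing is asked for, a point or a joint stands for the part that bears it (a point fixed in the world has none). Each returns a list of dicts, best first, with "p" (0 to 1); they miss things now and then, are a little off and sometimes report something else, mostly with a low value. They report only what shows in the picture. A call takes as long as a camera call. They do not tell look-alikes from the thing itself.
- arm.search_frame(camera, thing): "extent" ([centre column, centre row, width, height] in pixels, round what is visible of it).
- arm.silhouettes(camera, thing): "pixels" (384x512 bool, what is visible of it) and "extent" ([centre column, centre row, width, height] in pixels, round what is visible of it).
The state is a dict: "time_s": time; "q": joint angles; "qd": joint speeds; "effort": joint torques, N m; "ee_pos": TCP position; "ee_rot": TCP orientation; "contact_force": force on the tool from outside, world axes, zero at the start; "wrist_torque": the same for the moment, N m; "gripper_width": finger opening in m.
Only numpy, scipy, OpenCV 4.12 (cv2) and the standard library are available. Lean on these libraries where they do the work, as an engineer would, in place of code of your own. Each camera call takes 0.05 s, during which the arm holds its last target.

## Working session

There is one attempt and no reset: what is moved stays moved. The work goes in short steps, Python scripts to look and compute and a tool call to move; the robot and the scene stay as the last step left them, time stands still between calls to the robot, and variables do not carry over. Pictures are saved under pics/ and viewed, and the job is handed in when it is done.

Besides the shell and the picture viewer there is one more tool, called after "Emit:" as name(argument=value, ...) on one line, values as JSON. drive_tool: Moves the arm, as the interface text tells. Its arguments: {"type":"object","properties":{"series":{"type":"array","items":{"type":"object","properties":{"dx":{"type":"number"},"dy":{"type":"number"},"dz":{"type":"number"},"rx":{"type":"number"},"ry":{"type":"number"},"rz":{"type":"number"},"jaw":{"type":"number"}}}}},"required":["series"]}

```bash
mkdir -p pics; python3 - <<'E'
from rig import arm
import cv2,numpy as np
np.set_printoptions(precision=4,suppress=True)
s=arm.observe()
for k,v in s.items(): print(k,v)
for c in ("top","side"):
    im=arm.camera(c); cv2.imwrite(f"pics/{c}0.png",cv2.resize(im[:,:,::-1],(800,600),interpolation=cv2.INTER_CUBIC)); cv2.imwrite(f"pics/{c}0raw.png",im[:,:,::-1])
    g=arm.get_calibration(c); print(c,g["K"],g["cam_to_world"])
    for t in ("key_grip","slot","rack","lock"):
        try:
            for d in arm.search_frame(c,t): print(c,t,round(d["p"],2),np.round(d["extent"],1))
        except Exception as e: print(t,e)
E
```

```text
time_s 0.0
q [ 1.4106  0.2557  0.107  -0.0004 -1.4239 -0.2846]
qd [-0.0006 -0.0011 -0.0011 -0.002  -0.0031  0.0012]
effort [ -0.0011 -38.663   23.7933   5.3649  -0.0063  -0.    ]
ee_pos [0.2364 0.4961 0.2304]
ee_rot [-0.4463 -1.9729  1.9766]
contact_force [ 0.576  -0.7895  0.4671]
wrist_torque [ 0.0021 -0.0164  0.0234]
gripper_width 0.08539242939579401
top [[402.2161   0.     253.0311]
 [  0.     402.2161 191.3755]
 [  0.       0.       1.    ]] [[-0.0157 -0.998   0.0618  0.451 ]
 [-0.9999  0.0159  0.0035 -0.0215]
 [-0.0044 -0.0618 -0.9981  0.8702]
 [ 0.      0.      0.      1.    ]]
top key_grip 0.61 [345.6 245.8  21.4  19.5]
top key_grip 0.6 [339.6 188.   27.9  21.4]
top key_grip 0.53 [361.4 128.9  20.8  24.7]
top slot 0.58 [140.8 195.4  50.7  40.5]
top rack 0.98 [340.8 190.  108.   59.2]
top lock 0.64 [139.6 195.2  56.2  35.7]
side [[403.0931   0.     252.4764]
 [  0.     403.0931 190.6151]
 [  0.       0.       1.    ]] [[ 0.711  -0.5461  0.443   0.1649]
 [-0.7031 -0.5465  0.4549 -0.3815]
 [-0.0064 -0.6349 -0.7726  0.6583]
 [ 0.      0.      0.      1.    ]]
side key_grip 0.9 [277.9 300.6  28.8  40.5]
side key_grip 0.83 [321.4 251.1  22.6  33.3]
side key_grip 0.76 [381.7 226.2  22.8  31.8]
side slot 0.75 [174.6 134.6  36.1  30.7]
side rack 0.9 [321.4 260.4 127.2  81.9]
side rack 0.44 [169.2 135.7  44.3  34.5]
side lock 0.78 [170.3 134.2  40.6  34.9]
```

View pics/top0.png

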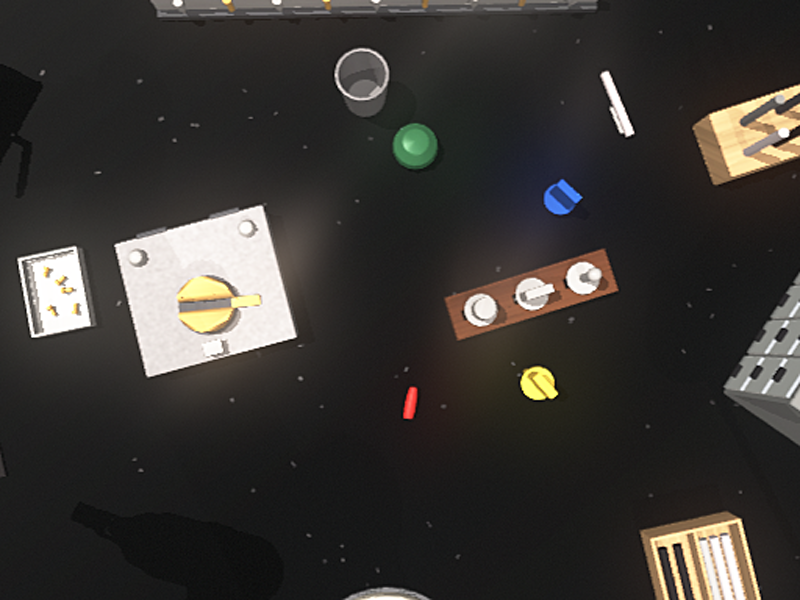

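View pics/side0.png

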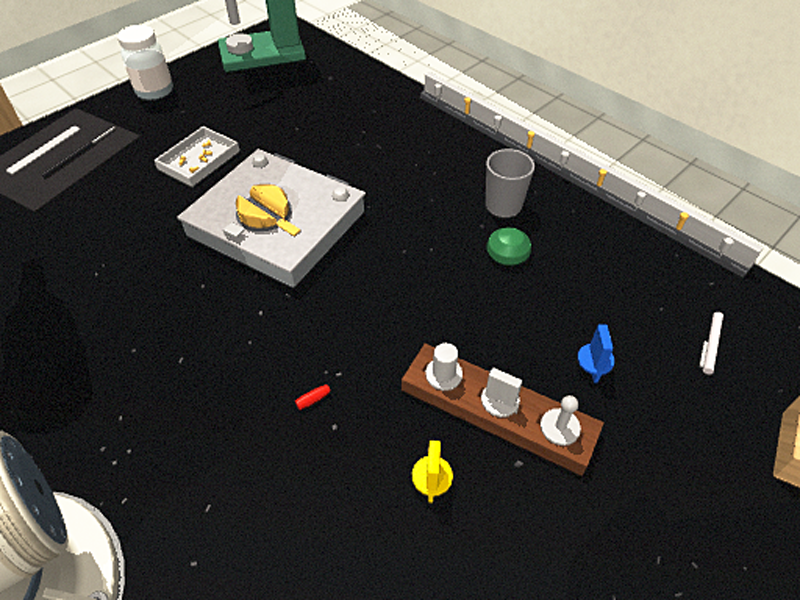

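```bash
python3 - <<'E'
import cv2,numpy as np
a=cv2.imread("pics/top0raw.png");b=cv2.imread("pics/side0raw.png")
def c(im,x0,y0,x1,y1,k,n): cv2.imwrite(n,cv2.resize(im[y0:y1,x0:x1],None,fx=k,fy=k,interpolation=cv2.INTER_CUBIC))
c(a,270,100,410,280,3.3,"pics/c1.png")
c(b,240,170,420,340,3.5,"pics/c2.png")
c(a,70,110,230,280,3.5,"pics/c3.png")
c(b,80,60,260,230,3.5,"pics/c4.png")
E
```

```text
(no output)
```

View pics/c1.png

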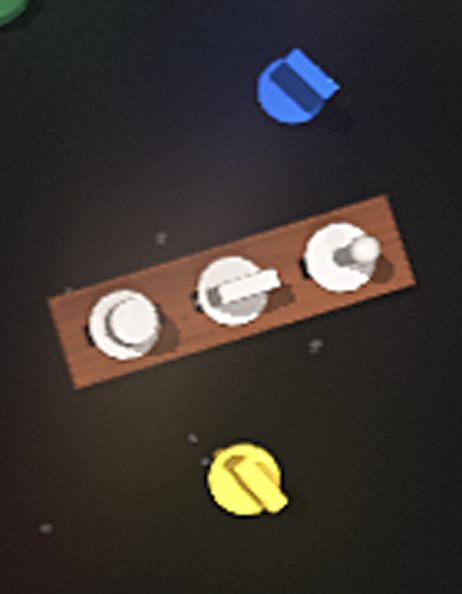

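View pics/c2.png

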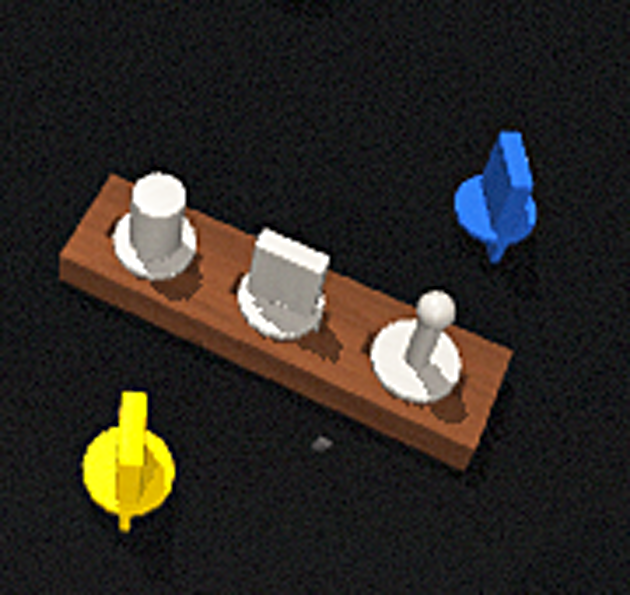

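View pics/c3.png

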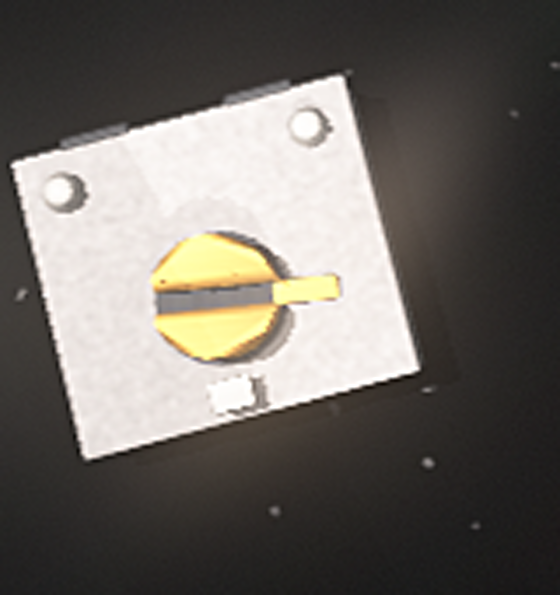

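View pics/c4.png

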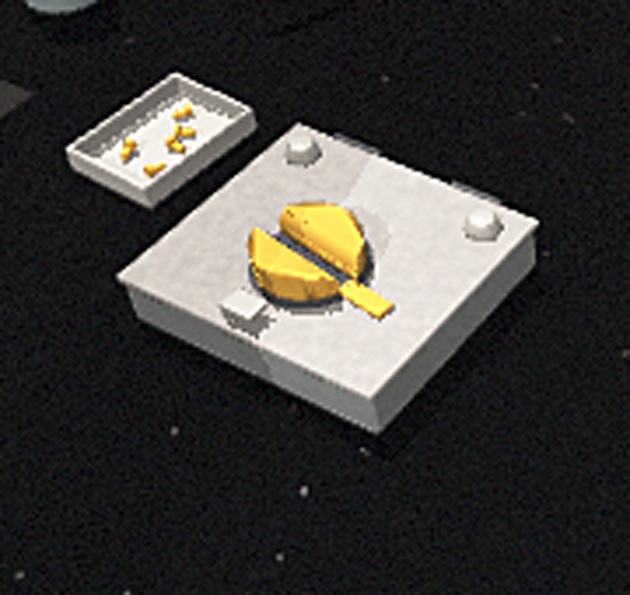

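```bash
cat > h.py <<'E'
import cv2,numpy as np
from rig import arm
from scipy.optimize import minimize
np.set_printoptions(precision=4,suppress=True)
CAL={c:arm.get_calibration(c) for c in ("top","side")}
def proj(c,P):
    g=CAL[c];T=np.linalg.inv(g["cam_to_world"]);p=np.asarray(P)@T[:3,:3].T+T[:3,3];u=p@g["K"].T
    return u[:,:2]/u[:,2:]
def box(cx,cy,cz,sx,sy,sz,yaw):
    c,s=np.cos(yaw),np.sin(yaw)
    return [[cx+c*a*sx/2-s*b*sy/2,cy+s*a*sx/2+c*b*sy/2,cz+d*sz/2] for a in(-1,1) for b in(-1,1) for d in(-1,1)]
def cyl(cx,cy,z0,z1,r):
    t=np.linspace(0,2*np.pi,48,endpoint=False)
    return [[cx+r*np.cos(a),cy+r*np.sin(a),z] for a in t for z in(z0,z1)]
S=4
def draw(c,parts,K=S):
    m=np.zeros((384*K,512*K),np.uint8)
    for P in parts:
        h=cv2.convexHull(((proj(c,P)+.5)*K*16).astype(np.int32)); cv2.fillConvexPoly(m,h,255,cv2.LINE_8,4)
    return cv2.resize(m,(512,384),interpolation=cv2.INTER_AREA)/255.
def key_parts(x,y,yaw,zf): # zf flange underside
    return [box(x,y,zf+27.5e-3,.012,.036,.045,yaw),cyl(x,y,zf,zf+.005,.022)]
E
python3 - <<'E'
from h import *
M={}
for c in("top","side"):
    im=arm.camera(c)
    for t in("key_grip","slot","rack"):
        for i,d in enumerate(arm.silhouettes(c,t)):
            print(c,t,i,round(d["p"],2),np.round(d["extent"],1),d["pixels"].sum()); M[f"{c}_{t}_{i}"]=d["pixels"]
    M[c]=im
    hsv=cv2.cvtColor(im,cv2.COLOR_RGB2HSV); M[c+"_hsv"]=hsv
np.savez("m0.npz",**M)
print(M["top_hsv"][170:206:2,325:360:3].tolist()[9])
E
```

```text
top key_grip 0 0.94 [345.9 245.1  21.   19.9] 374
top key_grip 1 0.87 [341.6 188.9  26.3  21.7] 360
top key_grip 2 0.61 [361.  128.2  20.8  23.9] 363
top slot 0 0.58 [142.2 195.4  52.2  36.9] 1146
top rack 0 0.95 [343.3 189.5 109.8  58.6] 2078
side key_grip 0 0.79 [321.9 250.9  26.9  30.5] 602
side key_grip 1 0.63 [279.6 301.6  25.2  38.7] 635
side slot 0 0.7 [171.6 133.1  35.1  29.6] 832
side rack 0 0.67 [320.4 260.1 128.9  80. ] 2898
[[10, 127, 150], [9, 123, 108], [17, 9, 250], [14, 27, 125], [15, 8, 255], [19, 8, 248], [15, 8, 251], [19, 8, 253], [13, 23, 177], [10, 174, 82], [9, 131, 105], [10, 140, 135]]
```

```bash
cat > fit.py <<'E'
from h import *
M=np.load("m0.npz")
T={}
for c in("top","side"):
    hsv=M[c+"_hsv"]; sil=M[c+("_key_grip_1" if c=="top" else "_key_grip_0")]
    d=cv2.dilate(sil.astype(np.uint8),np.ones((5,5)))>0
    k=d&(hsv[...,1]<60)&(hsv[...,2]>60); T[c]=k; print(c,sil.sum(),k.sum())
def cost(p,cams=("top","side")):
    e=0
    for c in cams:
        m=draw(c,key_parts(p[0],p[1],p[2],.024)); e+=np.abs(m-T[c]).sum()
    return e
def fit(f,x0,st):
    x0=np.array(x0);st=np.array(st);best=None
    for k in range(2):
        sim=np.vstack([x0]+[x0+np.eye(len(x0))[i]*st[i] for i in range(len(x0))])
        r=minimize(f,x0,method="Nelder-Mead",options=dict(initial_simplex=sim,xatol=1e-5,fatol=.05));x0=r.x;st=-st/2
    return r.x,r.fun
def guess(c,u,z):
    g=CAL[c];d=g["cam_to_world"][:3,:3]@np.linalg.inv(g["K"])@[u[0],u[1],1];o=g["cam_to_world"][:3,3];return (o+d*(z-o[2])/d[2])[:2]
if __name__=="__main__":
    g=guess("top",(341,188.2),.029);print(g)
    for cams in(("top","side"),("top",),("side",)):
        for y in(-.1,.3) :
            print(cams,*fit(lambda p:cost(p,cams),[*g,y],[.006,.006,.15]))
    # rack
    R={c:cv2.dilate(M[c+"_rack_0"].astype(np.uint8),np.ones((7,7)))>0 for c in T}
    for c in T:
        hsv=M[c+"_hsv"];R[c]&=((hsv[...,2]>40)); R[c]=cv2.morphologyEx(R[c].astype(np.uint8),cv2.MORPH_CLOSE,np.ones((9,9)))>0
    def rc(p,c):
        m=draw(c,[box(p[0],p[1],.012,.06,.226,.024,p[2])]+key_parts(p[0],p[1],p[2],.024)[:0]);return np.abs(m-R[c]).sum()
    print("rack",*fit(lambda p:rc(p,"top"),[*g,.2],[.006,.006,.15]))
    print("rack",*fit(lambda p:rc(p,"top"),[*g,-.2],[.006,.006,.15]))
E
python3 fit.py
```

```text
top 360 376
side 602 604
[ 0.5069 -0.2029]
('top', 'side') [ 0.5079 -0.2006  0.2989] 70.29411764705883
('top', 'side') [ 0.5077 -0.2007  0.2944] 70.06274509803923
('top',) [ 0.5082 -0.201   0.2825] 22.72156862745098
('top',) [ 0.5082 -0.201   0.2827] 22.658823529411766
('side',) [ 0.5074 -0.2007  0.3451] 42.5921568627451
('side',) [ 0.5074 -0.2007  0.3072] 42.337254901960776
rack [ 0.5072 -0.1998  0.2923] 898.1254901960784
rack [ 0.5073 -0.2003  0.3012] 899.6901960784314
```

```bash
cat > fitlock.py <<'E'
from fit import *
def brass(c):
    h=M[c+"_hsv"];s=cv2.dilate(M[c+"_slot_0"].astype(np.uint8),np.ones((11,11)))>0
    return s&(h[...,0]>14)&(h[...,0]<32)&(h[...,1]>90)&(h[...,2]>60)
B={c:brass(c) for c in T}
for c in B: print(c,B[c].sum()); cv2.imwrite(f"pics/b_{c}.png",cv2.resize((B[c][100:250,80:260]*255).astype(np.uint8),None,fx=3,fy=3))
# model: disc hull + tongue - slot opening at top (25 wide)
def model(c,p):
    x,y,a,w=p[:4];
    d=draw(c,[cyl(x,y,.040,.062,.036)])
    ca,sa=np.cos(a),np.sin(a); # tongue centre along -y
    t=draw(c,[box(x+sa*.052,y-ca*.052,p[4],.012,.034,.004,a)])
    return d,t
def cost2(p,cams):
    x,y,a=p; e=0
    ca,sa=np.cos(a),np.sin(a)
    for c in cams:
        d,t=model(c,[x,y,a,0,.045])
        # slot void: intersection of top rect and bottom (z .053,13 wide) - use hull of top rect
        sl=draw(c,[[[x+ca*u-sa*v,y+sa*u+ca*v,.053] for u in(-.0065,.0065) for v in(-.0352,.0352)]])
        m=np.maximum(d*(1-sl),t)
        e+=np.abs(m-B[c]).sum()
    return e
if __name__=="__main__":
    g=guess("top",(135.3,194.3),.062);print(g)
    for cams in(("top","side"),("top",),("side",)):
        print(cams,*fit(lambda p:cost2(p,cams),[*g,.05],[.006,.006,.15]))
E
python3 fitlock.py
```

```text
top 360 376
side 602 604
top 638
side 756
[0.499  0.2186]
('top', 'side') [0.4992 0.2299 0.0567] 554.7058823529412
('top',) [0.4995 0.2299 0.0807] 394.37254901960785
('side',) [0.4989 0.2303 0.0596] 151.81176470588235
```

```bash
python3 - <<'E'
import cv2,numpy as np
a=cv2.imread("pics/b_top.png");b=cv2.imread("pics/b_side.png");cv2.imwrite("pics/bb.png",cv2.resize(np.hstack([a,b]),(800,333)))
E
```

```text
(no output)
```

View pics/bb.png

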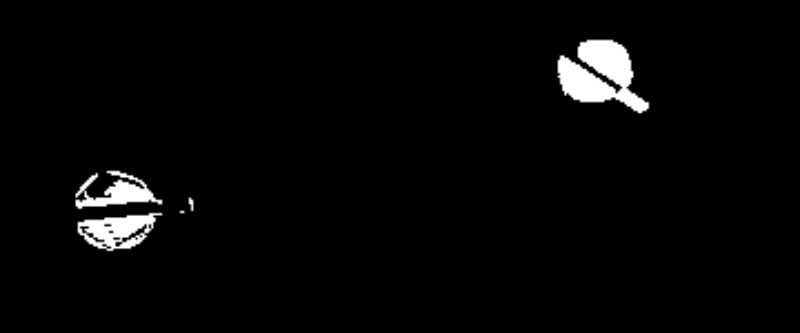

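```bash
sed -i 's/(h\[...,1\]>90)&(h\[...,2\]>60)/(h[...,1]>(55 if c=="top" else 90))\&(h[...,2]>60)/; s/>14)/>10)/' fitlock.py; python3 fitlock.py; python3 - <<'E'
from fitlock import *
a=np.hstack([cv2.resize(B[c][90:250,80:260].astype(np.uint8)*255,None,fx=2.2,fy=2.2) for c in B]);cv2.imwrite("pics/bb2.png",a)
# overlay
ims=[]
for c in("top","side"):
    im=M[c][:,:,::-1].copy();im=cv2.resize(im,None,fx=4,fy=4,interpolation=cv2.INTER_CUBIC)
    x,y,a=.4994,.2295,.07
    def pl(P,col): cv2.polylines(im,[((proj(c,P)+.5)*4).astype(np.int32)],True,col,1)
    t=np.linspace(0,6.28,60);pl([[x+.036*np.cos(k),y+.036*np.sin(k),.062] for k in t],(0,0,255))
    ca,sa=np.cos(a),np.sin(a)
    for w,z in((.0125,.062),(.0065,.053)): pl([[x+ca*u-sa*v,y+sa*u+ca*v,z] for u,v in((-w,-.036),(w,-.036),(w,.036),(-w,.036))],(255,0,0))
    o=proj(c,[[x,y,.05]])[0]*4; o=o.astype(int);ims.append(im[o[1]-150:o[1]+150,o[0]-160:o[0]+240])
cv2.imwrite("pics/ov.png",np.hstack(ims))
E
```

```text
top 360 376
side 602 604
top 1009
side 760
[0.499  0.2186]
('top', 'side') [0.4991 0.2299 0.0741] 264.8
('top',) [0.4994 0.2298 0.0856] 108.0
('side',) [0.4988 0.2301 0.0592] 148.30980392156863
top 360 376
side 602 604
top 1009
side 760
```

View pics/ov.png

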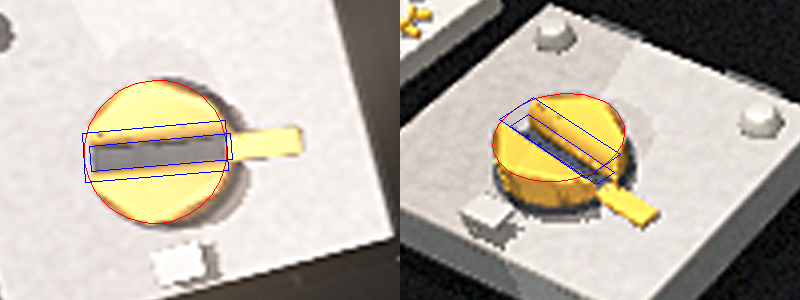

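```bash
cat > d.py <<'E'
import sys
from h import *
from scipy.spatial.transform import Rotation as Ro
# usage: d.py x y z jawyaw
def delta(x,y,z,yaw,v=True):
    s=arm.observe();R=Ro.from_rotvec(s["ee_rot"]).as_matrix();p=np.array(s["ee_pos"])
    zc=R[:,2];cy=np.arctan2(zc[1],zc[0]);
    best=None
    for k in(-1,0,1):
        w=yaw+k*np.pi
        Z=np.array([np.cos(w),np.sin(w),0]);Y=np.array([0,0,-1.]);X=np.cross(Y,Z)
        Rt=np.stack([X,Y,Z],1);rv=Ro.from_matrix(R.T@Rt).as_rotvec()
        print("  rot to yaw %.3f:"%w,rv)
    d=np.array([x,y,z])-p
    print("t %.2f"%s["time_s"],"pos",p,"jawyaw %.3f"%cy,"world d",d,"tool d",R.T@d,"q",np.array(s["q"]),"F",np.array(s["contact_force"]),"w %.4f"%s["gripper_width"])
if __name__=="__main__": delta(*map(float,sys.argv[1:5]))
E
python3 d.py .508 -.2007 .14 .293
python3 - <<'E'
from fit import *
# case edges in top: threshold lid
h=M["top_hsv"];m=((h[...,1]<45)&(h[...,2]>110)).astype(np.uint8)
n,l,st,ce=cv2.connectedComponentsWithStats(m)
i=max((i for i in range(1,n) if 60<ce[i][0]<210 and 120<ce[i][1]<250),key=lambda i:st[i][4]);print(st[i])
hull=cv2.convexHull(np.argwhere(l==i)[:,::-1].astype(np.int32))
print(cv2.minAreaRect(hull)); ap=cv2.approxPolyDP(hull,4,True)[:,0];print(ap)
W=np.array([guess("top",u,.04) for u in ap]);print(W)
for k in range(len(W)): d=W[k]-W[k-1];print(np.linalg.norm(d),np.arctan2(d[1],d[0])%(np.pi/2))
E
```

```text
rot to yaw -2.849: [-0.0001  0.833  -0.    ]
  rot to yaw 0.293: [-0.     -2.3086  0.0001]
  rot to yaw 3.435: [-0.0001  0.833  -0.    ]
t 0.90 pos [0.2366 0.4965 0.2313] jawyaw -2.016 world d [ 0.2714 -0.6972 -0.0913] tool d [-0.545   0.0913  0.5126] q [ 1.4106  0.2551  0.1082 -0.     -1.4239 -0.2846] F [-0.5365 -0.0466 -0.0282] w 0.0858
top 360 376
side 602 604
[  73  131  117  110 7755]
((130.39630126953125, 184.8610076904297), (90.11751556396484, 100.16635131835938), 75.0685806274414)
[[189 215]
 [ 94 240]
 [ 73 156]
 [167 131]]
[[0.4558 0.1142]
 [0.4075 0.3099]
 [0.5823 0.3553]
 [0.6317 0.1591]]
0.1815961245722039 0.2502732711493394
0.20162117505243465 0.24169102059534597
0.1805588829230657 0.25393270772139964
0.20227567552064415 0.24685272676422043
```

Emit:
drive_tool(series=[{"dx":-0.027,"dz":0.0255},{"dx":-0.027,"dz":0.0255},{"dx":-0.027,"dz":0.0255},{"dx":-0.027,"dz":0.0255},{"dx":-0.027,"dz":0.0255},{"dx":-0.027,"dz":0.0255},{"dx":-0.027,"dz":0.0255},{"dx":-0.027,"dz":0.0255},{"dx":-0.027,"dz":0.0255},{"dx":-0.027,"dz":0.0255},{"dx":-0.027,"dz":0.0255},{"dx":-0.027,"dz":0.0255},{"dx":-0.027,"dz":0.0255},{"dx":-0.027,"dz":0.0255},{"dx":-0.027,"dz":0.0255},{"dx":-0.027,"dz":0.0255},{"dx":-0.027,"dz":0.0255},{"dx":-0.027,"dz":0.0255},{"dx":-0.027,"dz":0.0255},{}])

```text
invalid input
```

```bash
python3 d.py .508 -.2007 .14 .293
```

```text
rot to yaw -2.849: [-0.0001  0.833  -0.    ]
  rot to yaw 0.293: [-0.     -2.3086  0.0001]
  rot to yaw 3.435: [-0.0001  0.833  -0.    ]
t 0.90 pos [0.2366 0.4965 0.2313] jawyaw -2.016 world d [ 0.2714 -0.6972 -0.0913] tool d [-0.545   0.0913  0.5126] q [ 1.4106  0.2551  0.1082 -0.     -1.4239 -0.2846] F [-0.5365 -0.0466 -0.0282] w 0.0858
```

Emit:
drive_tool(series=[{"dx":-0.027,"dy":0,"dz":0.0255,"rx":0,"ry":0,"rz":0,"jaw":0},{"dx":-0.027,"dy":0,"dz":0.0255,"rx":0,"ry":0,"rz":0,"jaw":0},{"dx":-0.027,"dy":0,"dz":0.0255,"rx":0,"ry":0,"rz":0,"jaw":0},{"dx":-0.027,"dy":0,"dz":0.0255,"rx":0,"ry":0,"rz":0,"jaw":0},{"dx":-0.027,"dy":0,"dz":0.0255,"rx":0,"ry":0,"rz":0,"jaw":0},{"dx":-0.027,"dy":0,"dz":0.0255,"rx":0,"ry":0,"rz":0,"jaw":0},{"dx":-0.027,"dy":0,"dz":0.0255,"rx":0,"ry":0,"rz":0,"jaw":0},{"dx":-0.027,"dy":0,"dz":0.0255,"rx":0,"ry":0,"rz":0,"jaw":0},{"dx":-0.027,"dy":0,"dz":0.0255,"rx":0,"ry":0,"rz":0,"jaw":0},{"dx":-0.027,"dy":0,"dz":0.0255,"rx":0,"ry":0,"rz":0,"jaw":0},{"dx":-0.027,"dy":0,"dz":0.0255,"rx":0,"ry":0,"rz":0,"jaw":0},{"dx":-0.027,"dy":0,"dz":0.0255,"rx":0,"ry":0,"rz":0,"jaw":0},{"dx":-0.027,"dy":0,"dz":0.0255,"rx":0,"ry":0,"rz":0,"jaw":0},{"dx":-0.027,"dy":0,"dz":0.0255,"rx":0,"ry":0,"rz":0,"jaw":0},{"dx":-0.027,"dy":0,"dz":0.0255,"rx":0,"ry":0,"rz":0,"jaw":0},{"dx":-0.027,"dy":0,"dz":0.0255,"rx":0,"ry":0,"rz":0,"jaw":0},{"dx":-0.027,"dy":0,"dz":0.0255,"rx":0,"ry":0,"rz":0,"jaw":0},{"dx":-0.027,"dy":0,"dz":0.0255,"rx":0,"ry":0,"rz":0,"jaw":0}])

```text
time_s: 2.4
ee_pos: [0.4859, -0.1504, 0.2333]
ee_rot: [-0.445, -1.992, 1.981]
contact_force: [1.1, 1.0, 0.3]
gripper_width: 0.0852
```

```bash
python3 d.py .508 -.2007 .14 .293
```

```text
rot to yaw -2.849: [ 0.0103  0.8462 -0.0043]
  rot to yaw 0.293: [-0.0053 -2.2953 -0.0126]
  rot to yaw 3.435: [ 0.0103  0.8462 -0.0043]
t 2.40 pos [ 0.4859 -0.1504  0.2333] jawyaw -2.002 world d [ 0.0221 -0.0503 -0.0933] tool d [-0.0404  0.0933  0.0371] q [ 0.0057  0.166   0.0008 -0.0034 -1.3953  1.1341] F [1.1026 0.9708 0.3033] w 0.0852
```

Emit:
drive_tool(series=[{"dx":-0.02,"dy":0.015,"dz":0.0185,"rx":0.005,"ry":0,"rz":-0.002,"jaw":0},{"dx":-0.02,"dy":0.015,"dz":0.0185,"rx":0.005,"ry":0,"rz":-0.002,"jaw":0},{"dx":0,"dy":0.01,"dz":0,"rx":0,"ry":0.12,"rz":0,"jaw":0},{"dx":0,"dy":0.01,"dz":0,"rx":0,"ry":0.12,"rz":0,"jaw":0},{"dx":0,"dy":0.01,"dz":0,"rx":0,"ry":0.12,"rz":0,"jaw":0},{"dx":0,"dy":0.01,"dz":0,"rx":0,"ry":0.12,"rz":0,"jaw":0},{"dx":0,"dy":0.01,"dz":0,"rx":0,"ry":0.12,"rz":0,"jaw":0},{"dx":0,"dy":0,"dz":0,"rx":0,"ry":0.12,"rz":0,"jaw":0},{"dx":0,"dy":0,"dz":0,"rx":0,"ry":0.12,"rz":0,"jaw":0},{"dx":0,"dy":0,"dz":0,"rx":0,"ry":0,"rz":0,"jaw":0}])

```text
time_s: 3.23
ee_pos: [0.509, -0.2138, 0.147]
ee_rot: [-1.079, -1.394, 1.403]
contact_force: [-0.4, 0.4, 0.4]
gripper_width: 0.0853
```

```bash
python3 d.py .508 -.2007 .037 .293
```

```text
rot to yaw -2.849: [-0.0019 -0.0336 -0.0056]
  rot to yaw 0.293: [ 0.0087  3.108  -0.003 ]
  rot to yaw 3.435: [-0.0019 -0.0336 -0.0056]
t 3.23 pos [ 0.509  -0.2138  0.147 ] jawyaw -2.882 world d [-0.001   0.0131 -0.11  ] tool d [ 0.0136  0.1099 -0.0026] q [-0.1103  0.2976 -0.0535  0.0063 -1.2194  0.3675] F [-0.4011  0.36    0.4171] w 0.0853
```

Emit:
drive_tool(series=[{"dx":0.0136,"dy":0,"dz":-0.0026,"rx":-0.002,"ry":-0.034,"rz":-0.0056,"jaw":0},{"dx":0,"dy":0.02,"dz":0,"rx":0,"ry":0,"rz":0,"jaw":0},{"dx":0,"dy":0.02,"dz":0,"rx":0,"ry":0,"rz":0,"jaw":0},{"dx":0,"dy":0.015,"dz":0,"rx":0,"ry":0,"rz":0,"jaw":0},{"dx":0,"dy":0,"dz":0,"rx":0,"ry":0,"rz":0,"jaw":0}])

```text
time_s: 3.65
ee_pos: [0.5098, -0.1978, 0.0925]
ee_rot: [-1.047, -1.444, 1.437]
contact_force: [-0.7, -0.2, -0.9]
gripper_width: 0.0854
```

```bash
python3 d.py .508 -.2007 .037 .293; python3 - <<'E'
from h import *
im=np.hstack([cv2.resize(arm.camera(c)[a:a+120,b:b+130,::-1],None,fx=3,fy=3,interpolation=cv2.INTER_CUBIC) for c,a,b in(("top",120,280),("side",180,255))]);cv2.imwrite("pics/p1.png",im)
E
```

```text
rot to yaw -2.849: [ 0.0059  0.025  -0.0015]
  rot to yaw 0.293: [-0.0023 -3.1165 -0.0093]
  rot to yaw 3.435: [ 0.0059  0.025  -0.0015]
t 3.65 pos [ 0.5098 -0.1978  0.0925] jawyaw -2.824 world d [-0.0018 -0.0029 -0.0555] tool d [-0.0021  0.0554  0.003 ] q [-0.0844  0.328  -0.1558 -0.001  -1.0809  0.4029] F [-0.7346 -0.2422 -0.9132] w 0.0854
```

View pics/p1.png

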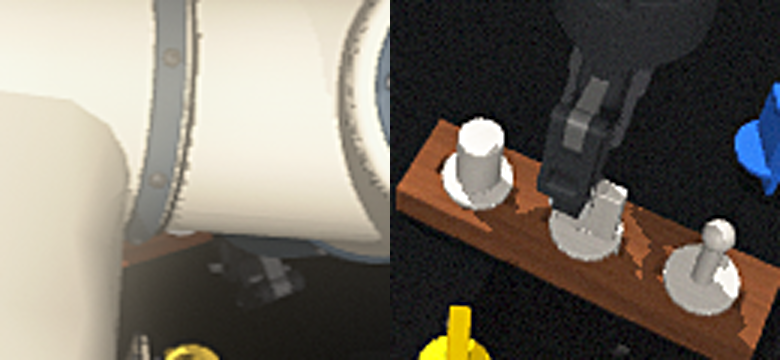

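Emit:
drive_tool(series=[{"dx":-0.002,"dy":0,"dz":0.003,"rx":0.006,"ry":0.022,"rz":-0.0015,"jaw":0},{"dx":0,"dy":0.015,"dz":0,"rx":0,"ry":0,"rz":0,"jaw":0},{"dx":0,"dy":0.015,"dz":0,"rx":0,"ry":0,"rz":0,"jaw":0},{"dx":0,"dy":0.012,"dz":0,"rx":0,"ry":0,"rz":0,"jaw":0},{"dx":0,"dy":0,"dz":0,"rx":0,"ry":0,"rz":0,"jaw":0}])

```text
time_s: 4.17
ee_pos: [0.5144, -0.2029, 0.0601]
ee_rot: [-1.071, -1.433, 1.424]
contact_force: [-0.3, -0.2, 0.0]
gripper_width: 0.0854
```

```bash
python3 d.py .508 -.2007 .037 .293
```

```text
rot to yaw -2.849: [ 0.0141  0.0044 -0.0098]
  rot to yaw 0.293: [-0.0153 -3.1371 -0.0221]
  rot to yaw 3.435: [ 0.0141  0.0044 -0.0098]
t 4.17 pos [ 0.5144 -0.2029  0.0601] jawyaw -2.844 world d [-0.0064  0.0022 -0.0231] tool d [0.0043 0.023  0.0058] q [-0.0902  0.3631 -0.1983  0.0045 -0.9927  0.3852] F [-0.3108 -0.1646  0.0358] w 0.0854
```

Emit:
drive_tool(series=[{"dx":0.004,"dy":0.008,"dz":0.006,"rx":0.014,"ry":0.004,"rz":-0.01,"jaw":0},{"dx":0,"dy":0.008,"dz":0,"rx":0,"ry":0,"rz":0,"jaw":0},{"dx":0,"dy":0,"dz":0,"rx":0,"ry":0,"rz":0,"jaw":0}])

```text
time_s: 4.42
ee_pos: [0.509, -0.2015, 0.0461]
ee_rot: [-1.059, -1.424, 1.421]
contact_force: [-0.4, 0.7, -0.2]
gripper_width: 0.0853
```

```bash
python3 d.py .508 -.2007 .037 .293
```

```text
rot to yaw -2.849: [ 0.0028  0.0004 -0.0014]
  rot to yaw 0.293: [-0.0022 -3.1412 -0.0044]
  rot to yaw 3.435: [ 0.0028  0.0004 -0.0014]
t 4.42 pos [ 0.509  -0.2015  0.0461] jawyaw -2.848 world d [-0.001   0.0008 -0.0091] tool d [0.0011 0.0091 0.0007] q [-0.0908  0.3771 -0.2164  0.0003 -0.9742  0.3841] F [-0.3581  0.7496 -0.2103] w 0.0853
```

Emit:
drive_tool(series=[{"dx":0.001,"dy":0.009,"dz":0.001,"rx":0.002,"ry":0,"rz":0,"jaw":0},{"dx":0,"dy":0,"dz":0,"rx":0,"ry":0,"rz":0,"jaw":0.6},{"dx":0,"dy":0,"dz":0,"rx":0,"ry":0,"rz":0,"jaw":0.6},{"dx":0,"dy":0,"dz":0,"rx":0,"ry":0,"rz":0,"jaw":0.6}])

```text
time_s: 4.75
ee_pos: [0.5083, -0.201, 0.0373]
ee_rot: [-1.059, -1.423, 1.423]
contact_force: [-0.1, -0.1, 0.4]
gripper_width: 0.0515
```

```bash
python3 d.py .508 -.2007 .037 .293
```

```text
rot to yaw -2.849: [ 0.0018  0.0007 -0.0024]
  rot to yaw 0.293: [-0.0038 -3.1409 -0.0028]
  rot to yaw 3.435: [ 0.0018  0.0007 -0.0024]
t 4.75 pos [ 0.5083 -0.201   0.0373] jawyaw -2.848 world d [-0.0003  0.0003 -0.0003] tool d [0.0004 0.0003 0.0002] q [-0.0892  0.3857 -0.2301  0.0019 -0.9525  0.3818] F [-0.1012 -0.1442  0.4245] w 0.0515
```

Well aligned; close.

Emit:
drive_tool(series=[{"dx":0,"dy":0,"dz":0,"rx":0,"ry":0,"rz":0,"jaw":1},{"dx":0,"dy":0,"dz":0,"rx":0,"ry":0,"rz":0,"jaw":1},{"dx":0,"dy":0,"dz":0,"rx":0,"ry":0,"rz":0,"jaw":1},{"dx":0,"dy":0,"dz":0,"rx":0,"ry":0,"rz":0,"jaw":1},{"dx":0,"dy":0,"dz":0,"rx":0,"ry":0,"rz":0,"jaw":1},{"dx":0,"dy":0,"dz":0,"rx":0,"ry":0,"rz":0,"jaw":1},{"dx":0,"dy":0,"dz":0,"rx":0,"ry":0,"rz":0,"jaw":1}])

```text
time_s: 5.33
ee_pos: [0.5088, -0.2011, 0.0381]
ee_rot: [-1.06, -1.424, 1.423]
contact_force: [0.2, -0.5, -0.6]
gripper_width: 0.0111
```

```bash
python3 d.py .508 -.2007 .037 .293
```

```text
rot to yaw -2.849: [ 0.003   0.001  -0.0031]
  rot to yaw 0.293: [-0.0049 -3.1406 -0.0047]
  rot to yaw 3.435: [ 0.003   0.001  -0.0031]
t 5.33 pos [ 0.5088 -0.2011  0.0381] jawyaw -2.848 world d [-0.0008  0.0004 -0.0011] tool d [0.0007 0.0011 0.0007] q [-0.0892  0.3848 -0.229   0.0022 -0.953   0.3819] F [ 0.2347 -0.5187 -0.5834] w 0.0111
```

Emit:
drive_tool(series=[{"dx":0,"dy":-0.008,"dz":0,"rx":0,"ry":0,"rz":0,"jaw":1},{"dx":0,"dy":-0.012,"dz":0,"rx":0,"ry":0,"rz":0,"jaw":1},{"dx":0,"dy":-0.012,"dz":0,"rx":0,"ry":0,"rz":0,"jaw":1},{"dx":0,"dy":-0.015,"dz":0,"rx":0,"ry":0,"rz":0,"jaw":1},{"dx":0,"dy":-0.025,"dz":0,"rx":0,"ry":0,"rz":0,"jaw":1},{"dx":0,"dy":-0.025,"dz":0,"rx":0,"ry":0,"rz":0,"jaw":1},{"dx":0,"dy":-0.02,"dz":0,"rx":0,"ry":0,"rz":0,"jaw":1},{"dx":0,"dy":0,"dz":0,"rx":0,"ry":0,"rz":0,"jaw":1}])

```text
time_s: 6.0
ee_pos: [0.5044, -0.2, 0.1593]
ee_rot: [-1.05, -1.417, 1.423]
contact_force: [1.0, -0.9, -2.1]
gripper_width: 0.0113
```

```bash
python3 d.py .499 .2298 .14 .075; python3 - <<'E'
from h import *
im=np.hstack([cv2.resize(arm.camera(c)[a:a+160,b:b+170,::-1],None,fx=2.3,fy=2.3,interpolation=cv2.INTER_CUBIC) for c,a,b in(("top",100,260),("side",140,255))]);cv2.imwrite("pics/p2.png",im)
E
```

```text
rot to yaw -3.067: [-0.0066  0.2174  0.0022]
  rot to yaw 0.075: [ 0.0032 -2.9241  0.0096]
  rot to yaw 3.217: [-0.0066  0.2174  0.0022]
t 6.00 pos [ 0.5044 -0.2     0.1593] jawyaw -2.849 world d [-0.0054  0.4298 -0.0193] tool d [ 0.4131  0.0197 -0.1188] q [-0.0892  0.2778 -0.046  -0.0003 -1.2539  0.3818] F [ 0.9673 -0.8619 -2.1016] w 0.0113
```

View pics/p2.png

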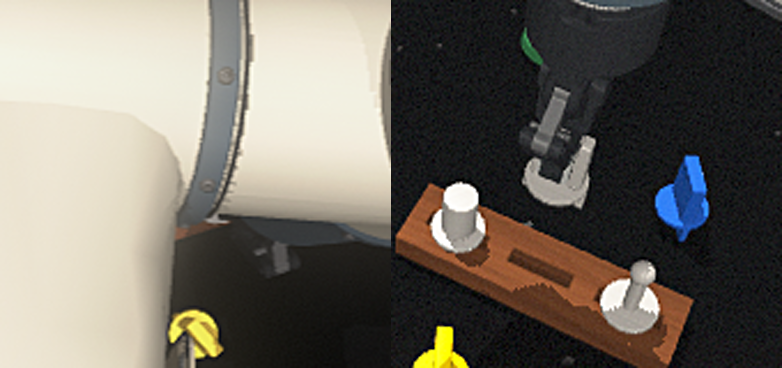

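Emit:
drive_tool(series=[{"dx":0.02,"dy":0,"dz":-0.006,"rx":0,"ry":0,"rz":0,"jaw":1},{"dx":0.034,"dy":0,"dz":-0.01,"rx":0,"ry":0,"rz":0,"jaw":1},{"dx":0.034,"dy":0,"dz":-0.01,"rx":0,"ry":0,"rz":0,"jaw":1},{"dx":0.034,"dy":0,"dz":-0.01,"rx":0,"ry":0,"rz":0,"jaw":1},{"dx":0.034,"dy":0,"dz":-0.01,"rx":0,"ry":0,"rz":0,"jaw":1},{"dx":0.034,"dy":0,"dz":-0.01,"rx":0,"ry":0,"rz":0,"jaw":1},{"dx":0.034,"dy":0,"dz":-0.01,"rx":0,"ry":0,"rz":0,"jaw":1},{"dx":0.034,"dy":0,"dz":-0.01,"rx":0,"ry":0,"rz":0,"jaw":1},{"dx":0.034,"dy":0,"dz":-0.01,"rx":0,"ry":0,"rz":0,"jaw":1},{"dx":0.034,"dy":0,"dz":-0.01,"rx":0,"ry":0,"rz":0,"jaw":1},{"dx":0.034,"dy":0,"dz":-0.01,"rx":0,"ry":0,"rz":0,"jaw":1},{"dx":0.02,"dy":0,"dz":-0.006,"rx":0,"ry":0,"rz":0,"jaw":1},{"dx":0,"dy":0,"dz":0,"rx":0,"ry":0.1,"rz":0,"jaw":1},{"dx":0,"dy":0,"dz":0,"rx":0,"ry":0.1,"rz":0,"jaw":1},{"dx":0,"dy":0,"dz":0,"rx":0,"ry":0,"rz":0,"jaw":1}])

```text
time_s: 7.35
ee_pos: [0.4835, 0.2135, 0.1283]
ee_rot: [-1.13, -1.219, 1.297]
contact_force: [-0.2, -0.5, -2.9]
gripper_width: 0.0114
```

```bash
python3 d.py .499 .2298 .12 .075
```

```text
rot to yaw -3.067: [-0.0603  0.0023 -0.002 ]
  rot to yaw 0.075: [-0.0031 -3.1379  0.0946]
  rot to yaw 3.217: [-0.0603  0.0023 -0.002 ]
t 7.35 pos [0.4835 0.2135 0.1283] jawyaw -3.064 world d [ 0.0155  0.0163 -0.0083] tool d [ 0.0151  0.0072 -0.0172] q [ 0.6885  0.3073 -0.0757 -0.0349 -1.2384 -0.599 ] F [-0.1569 -0.5141 -2.9018] w 0.0114
```

Emit:
drive_tool(series=[{"dx":0.008,"dy":0,"dz":-0.009,"rx":-0.03,"ry":0,"rz":0,"jaw":1},{"dx":0.006,"dy":0,"dz":-0.007,"rx":-0.03,"ry":0,"rz":0,"jaw":1},{"dx":0,"dy":0,"dz":0,"rx":0,"ry":0,"rz":0,"jaw":1},{"dx":0,"dy":0,"dz":0,"rx":0,"ry":0,"rz":0,"jaw":1}])

```text
time_s: 7.68
ee_pos: [0.4952, 0.2266, 0.1215]
ee_rot: [-1.166, -1.262, 1.282]
contact_force: [-0.1, -1.0, -3.2]
gripper_width: 0.0113
```

```bash
python3 d.py .499 .2298 .12 .075;  python3 - <<'E'
from h import *
im=np.hstack([cv2.resize(arm.camera(c)[a:a+160,b:b+170,::-1],None,fx=2.3,fy=2.3,interpolation=cv2.INTER_CUBIC) for c,a,b in(("top",120,50),("side",40,90))]);cv2.imwrite("pics/p3.png",im)
E
```

```text
rot to yaw -3.067: [-0.0093  0.0114 -0.0071]
  rot to yaw 0.075: [-0.0111 -3.1301  0.0146]
  rot to yaw 3.217: [-0.0093  0.0114 -0.0071]
t 7.68 pos [0.4952 0.2266 0.1215] jawyaw -3.055 world d [ 0.0038  0.0032 -0.0015] tool d [ 0.0029  0.0015 -0.004 ] q [ 0.7166  0.3107 -0.1011  0.0002 -1.1708 -0.6303] F [-0.0589 -0.9577 -3.1633] w 0.0113
```

View pics/p3.png

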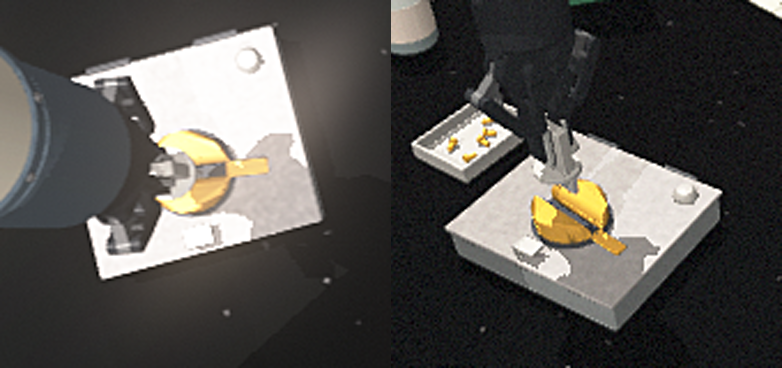

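Emit:
drive_tool(series=[{"dx":0.003,"dy":0.012,"dz":-0.004,"rx":-0.009,"ry":0.011,"rz":-0.007,"jaw":1},{"dx":0,"dy":0.012,"dz":0,"rx":0,"ry":0,"rz":0,"jaw":1},{"dx":0,"dy":0,"dz":0,"rx":0,"ry":0,"rz":0,"jaw":1}])

```text
time_s: 8.03
ee_pos: [0.4994, 0.2287, 0.0976]
ee_rot: [-1.172, -1.264, 1.263]
contact_force: [0.3, -0.3, -3.3]
gripper_width: 0.0112
```

```bash
python3 d.py .499 .2298 .0765 .075;  python3 - <<'E'
from h import *
from scipy.spatial.transform import Rotation as Ro
s=arm.observe();p=np.array(s["ee_pos"]);R=Ro.from_rotvec(s["ee_rot"]).as_matrix();a=np.arctan2(R[1,2],R[0,2])-np.pi
ims=[]
for c in("top","side"):
    im=cv2.resize(arm.camera(c)[:,:,::-1],None,fx=4,fy=4,interpolation=cv2.INTER_CUBIC)
    raw=im.copy()
    fu=p+R[:,1]*.0141 # flange underside centre
    t=np.linspace(0,6.28,60)
    def pl(L,col): cv2.polylines(im,[((proj(c,[fu+R@np.array(q) for q in L])+.5)*4).astype(np.int32)],True,col,1)
    pl([[.022*np.cos(k),0,.022*np.sin(k)] for k in t],(0,0,255));pl([[.022*np.cos(k),-.005,.022*np.sin(k)] for k in t],(0,0,255))
    pl([[u,-.05,v] for u,v in((-.018,-.006),(.018,-.006),(.018,.006),(-.018,.006))],(0,255,0))
    pl([[u,v,0] for u,v in((-.022,0),(.022,0),(.022,.016),(-.022,.016))],(255,0,0))
    o=(proj(c,[fu])[0]*4).astype(int)
    for q in(raw,im): ims.append(q[o[1]-140:o[1]+140,o[0]-140:o[0]+140])
cv2.imwrite("pics/p4.png",np.vstack([np.hstack(ims[:2]),np.hstack(ims[2:])]))
E
```

```text
rot to yaw -3.067: [-0.0002 -0.0006  0.0013]
  rot to yaw 0.075: [-0.002   3.141  -0.0003]
  rot to yaw 3.217: [-0.0002 -0.0006  0.0013]
t 8.03 pos [0.4994 0.2287 0.0976] jawyaw -3.067 world d [-0.0004  0.0011 -0.0211] tool d [0.0011 0.0211 0.0003] q [ 0.7137  0.3313 -0.1364 -0.0013 -1.1025 -0.6387] F [ 0.2569 -0.3188 -3.2807] w 0.0112
```

View pics/p4.png

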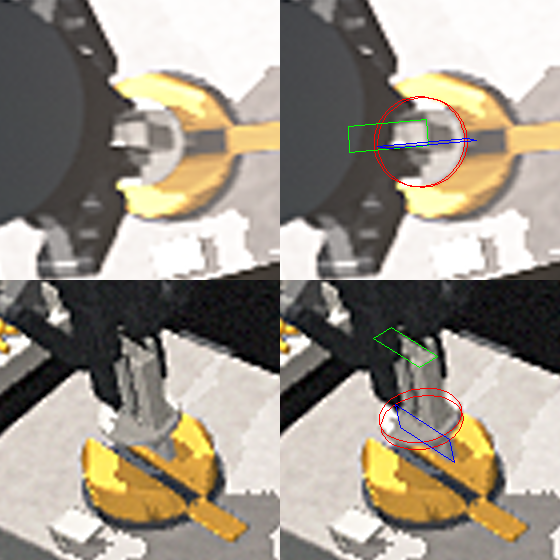

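Emit:
drive_tool(series=[{"dx":0.001,"dy":0.006,"dz":0,"rx":0,"ry":0,"rz":0,"jaw":1},{"dx":0,"dy":0.006,"dz":0,"rx":0,"ry":0,"rz":0,"jaw":1},{"dx":0,"dy":0.005,"dz":0,"rx":0,"ry":0,"rz":0,"jaw":1},{"dx":0,"dy":0,"dz":0,"rx":0,"ry":0,"rz":0,"jaw":1}])

```text
time_s: 8.47
ee_pos: [0.5018, 0.2307, 0.0836]
ee_rot: [-1.174, -1.271, 1.258]
contact_force: [-0.5, -1.5, -2.4]
gripper_width: 0.0114
```

```bash
python3 d.py .499 .2298 .0765 .075
```

```text
rot to yaw -3.067: [ 0.006 -0.     0.004]
  rot to yaw 0.075: [-0.0063  3.1416  0.0095]
  rot to yaw 3.217: [ 0.006 -0.     0.004]
t 8.47 pos [0.5018 0.2307 0.0836] jawyaw -3.067 world d [-0.0028 -0.0009 -0.0071] tool d [-0.0007  0.0071  0.0029] q [ 0.7144  0.345  -0.1563  0.0004 -1.0623 -0.6397] F [-0.5338 -1.4533 -2.423 ] w 0.0114
```

Emit:
drive_tool(series=[{"dx":-0.001,"dy":0.003,"dz":0.003,"rx":0.006,"ry":0,"rz":0.004,"jaw":1},{"dx":0,"dy":0.003,"dz":0,"rx":0,"ry":0,"rz":0,"jaw":1},{"dx":0,"dy":0.002,"dz":0,"rx":0,"ry":0,"rz":0,"jaw":1},{"dx":0,"dy":0,"dz":0,"rx":0,"ry":0,"rz":0,"jaw":1}])

```text
time_s: 8.8
ee_pos: [0.4993, 0.2297, 0.0763]
ee_rot: [-1.173, -1.266, 1.264]
contact_force: [0.8, -0.1, -1.8]
gripper_width: 0.0111
```

```bash
python3 d.py .499 .2298 .0765 .075
```

```text
rot to yaw -3.067: [ 0.0014  0.001  -0.0001]
  rot to yaw 0.075: [-0.0002 -3.1405 -0.0021]
  rot to yaw 3.217: [ 0.0014  0.001  -0.0001]
t 8.80 pos [0.4993 0.2297 0.0763] jawyaw -3.066 world d [-0.0003  0.0001  0.0002] tool d [ 0.0001 -0.0002  0.0003] q [ 0.7166  0.3509 -0.1685  0.0011 -1.0504 -0.6411] F [ 0.7923 -0.1065 -1.7571] w 0.0111
```

Emit:
drive_tool(series=[{"dx":0,"dy":0.0015,"dz":0,"rx":0,"ry":0,"rz":0,"jaw":1},{"dx":0,"dy":0.001,"dz":0,"rx":0,"ry":0,"rz":0,"jaw":1}])

```text
time_s: 8.97
ee_pos: [0.5, 0.23, 0.0761]
ee_rot: [-1.174, -1.269, 1.264]
contact_force: [-2.8, -0.7, 4.1]
gripper_width: 0.0116
```

```bash
python3 d.py .499 .2298 .0765 .075
```

```text
rot to yaw -3.067: [0.0039 0.0022 0.0001]
  rot to yaw 0.075: [ 0.0002 -3.1394 -0.0061]
  rot to yaw 3.217: [0.0039 0.0022 0.0001]
t 8.97 pos [0.5    0.23   0.0761] jawyaw -3.064 world d [-0.001  -0.0002  0.0004] tool d [-0.0001 -0.0004  0.001 ] q [ 0.717   0.3509 -0.1697  0.0026 -1.047  -0.6411] F [-2.7521 -0.7011  4.064 ] w 0.0116
```

Emit:
drive_tool(series=[{"dx":0,"dy":0,"dz":0,"rx":0,"ry":0.09,"rz":0,"jaw":1},{"dx":0,"dy":0,"dz":0,"rx":0,"ry":0.09,"rz":0,"jaw":1},{"dx":0,"dy":0,"dz":0,"rx":0,"ry":0.09,"rz":0,"jaw":1},{"dx":0,"dy":0,"dz":0,"rx":0,"ry":0.09,"rz":0,"jaw":1}])

```text
time_s: 9.3
ee_pos: [0.5001, 0.2302, 0.0764]
ee_rot: [-1.336, -0.993, 0.986]
contact_force: [1.1, -1.1, -2.0]
gripper_width: 0.0114
```

```bash
python3 d.py .4992 .2298 .0762 -1.53
```

```text
rot to yaw -4.672: [0.0023 1.2353 0.0048]
  rot to yaw -1.530: [ 0.0052 -1.9063 -0.0025]
  rot to yaw 1.612: [0.0023 1.2353 0.0048]
t 9.30 pos [0.5001 0.2302 0.0764] jawyaw 2.847 world d [-0.0009 -0.0004 -0.0002] tool d [-0.0006  0.0002  0.0008] q [ 0.7173  0.3501 -0.17    0.0028 -1.0464 -1.0134] F [ 1.0772 -1.114  -1.9963] w 0.0114
```

Emit:
drive_tool(series=[{"dx":-0.0006,"dy":0.0005,"dz":0.0008,"rx":0,"ry":0.1,"rz":0,"jaw":1},{"dx":0,"dy":0,"dz":0,"rx":0,"ry":0.1,"rz":0,"jaw":1},{"dx":0,"dy":0,"dz":0,"rx":0,"ry":0.1,"rz":0,"jaw":1},{"dx":0,"dy":0.0003,"dz":0,"rx":0,"ry":0.1,"rz":0,"jaw":1},{"dx":0,"dy":0,"dz":0,"rx":0,"ry":0.1,"rz":0,"jaw":1},{"dx":0,"dy":0,"dz":0,"rx":0,"ry":0.1,"rz":0,"jaw":1}])

```text
time_s: 9.8
ee_pos: [0.5013, 0.2295, 0.0763]
ee_rot: [-1.513, -0.515, 0.5]
contact_force: [0.3, -0.9, -1.8]
gripper_width: 0.0115
```

```bash
python3 d.py .4992 .2298 .0762 -1.53; python3 - <<'E'
from h import *
print(arm.observe()["wrist_torque"])
im=np.hstack([cv2.resize(arm.camera(c)[a:a+130,b:b+130,::-1],None,fx=3,fy=3,interpolation=cv2.INTER_CUBIC) for c,a,b in(("top",130,70),("side",70,100))]);cv2.imwrite("pics/p5.png",im)
E
```

```text
rot to yaw -4.672: [0.0031 0.6073 0.0092]
  rot to yaw -1.530: [ 0.012  -2.5343 -0.004 ]
  rot to yaw 1.612: [0.0031 0.6073 0.0092]
t 9.80 pos [0.5013 0.2295 0.0763] jawyaw 2.219 world d [-0.0021  0.0003 -0.0001] tool d [-0.0015  0.0001  0.0016] q [ 0.7173  0.3492 -0.1733  0.0071 -1.041  -1.6435] F [ 0.2895 -0.8594 -1.7909] w 0.0115
[-0.327  -0.079   0.0717]
```

View pics/p5.png

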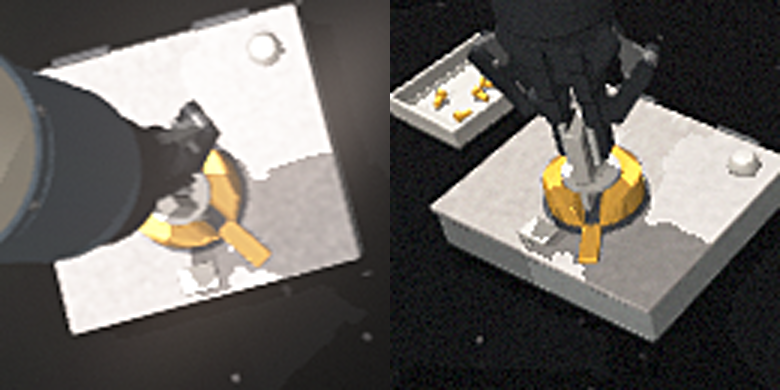

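Emit:
drive_tool(series=[{"dx":-0.0015,"dy":0.0003,"dz":0.0016,"rx":0.003,"ry":0.1,"rz":0.009,"jaw":1},{"dx":0,"dy":0,"dz":0,"rx":0,"ry":0.1,"rz":0,"jaw":1},{"dx":0,"dy":0,"dz":0,"rx":0,"ry":0.1,"rz":0,"jaw":1},{"dx":0,"dy":0,"dz":0,"rx":0,"ry":0.1,"rz":0,"jaw":1}])

```text
time_s: 10.23
ee_pos: [0.5014, 0.2285, 0.0765]
ee_rot: [-1.567, -0.203, 0.197]
contact_force: [-1.5, -0.7, 0.4]
gripper_width: 0.0113
```

```bash
python3 d.py .4992 .2298 .0762 -1.53; python3 -c "
from rig import arm
print(arm.observe()['wrist_torque'])"
```

```text
rot to yaw -4.672: [0.0056 0.214  0.0034]
  rot to yaw -1.530: [ 0.005  -2.9276 -0.0082]
  rot to yaw 1.612: [0.0056 0.214  0.0034]
t 10.23 pos [0.5014 0.2285 0.0765] jawyaw 1.826 world d [-0.0022  0.0013 -0.0003] tool d [-0.0018  0.0002  0.0018] q [ 0.716   0.353  -0.1673  0.0075 -1.0506 -2.0358] F [-1.4775 -0.6581  0.3627] w 0.0113
[-0.09236867  0.1809078   0.09283568]
```

Emit:
drive_tool(series=[{"dx":-0.0018,"dy":0.0003,"dz":0.0018,"rx":0.005,"ry":0.08,"rz":0.003,"jaw":1},{"dx":0,"dy":0,"dz":0,"rx":0,"ry":0.08,"rz":0,"jaw":1},{"dx":0,"dy":0,"dz":0,"rx":0,"ry":0.05,"rz":0,"jaw":1}])

```text
time_s: 10.48
ee_pos: [0.5004, 0.2277, 0.0763]
ee_rot: [-1.575, -0.036, 0.033]
contact_force: [0.2, 0.4, -0.6]
gripper_width: 0.0114
```

```bash
python3 d.py .4992 .2298 .0762 -1.53; python3 - <<'E'
from h import *
print(arm.observe()["wrist_torque"])
im=np.hstack([cv2.resize(arm.camera(c)[a:a+130,b:b+130,::-1],None,fx=3,fy=3,interpolation=cv2.INTER_CUBIC) for c,a,b in(("top",130,70),("side",70,100))]);cv2.imwrite("pics/p6.png",im)
E
```

```text
rot to yaw -4.672: [0.0046 0.0033 0.0014]
  rot to yaw -1.530: [ 0.0022 -3.1383 -0.0073]
  rot to yaw 1.612: [0.0046 0.0033 0.0014]
t 10.48 pos [0.5004 0.2277 0.0763] jawyaw 1.615 world d [-0.0012  0.0021 -0.0001] tool d [-0.0011  0.0001  0.0021] q [ 0.7149  0.3522 -0.1681  0.0052 -1.0523 -2.2442] F [ 0.2019  0.4101 -0.6011] w 0.0114
[0.1397 0.0861 0.161 ]
```

View pics/p6.png

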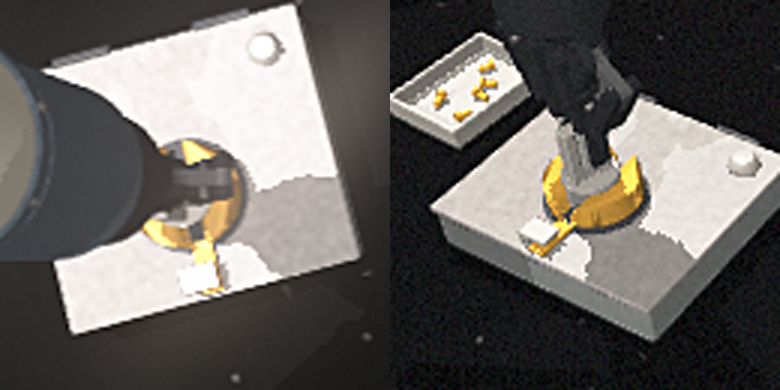

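Emit:
drive_tool(series=[{"dx":-0.001,"dy":0.0003,"dz":0.002,"rx":0.004,"ry":0.06,"rz":0,"jaw":1},{"dx":0,"dy":0,"dz":0,"rx":0,"ry":0.06,"rz":0,"jaw":1}])

```text
time_s: 10.75
ee_pos: [0.5003, 0.2276, 0.0764]
ee_rot: [-1.576, 0.045, -0.051]
contact_force: [-1.8, 2.3, -0.9]
gripper_width: 0.0111
```

```bash
python3 d.py .4992 .2298 .0762 -1.65; python3 - <<'E'
from h import *
print(arm.observe()["wrist_torque"])
im=np.hstack([cv2.resize(arm.camera(c)[a:a+130,b:b+130,::-1],None,fx=3,fy=3,interpolation=cv2.INTER_CUBIC) for c,a,b in(("top",130,70),("side",70,100))]);cv2.imwrite("pics/p7.png",im)
E
```

```text
rot to yaw -4.792: [0.0055 0.0182 0.0036]
  rot to yaw -1.650: [ 0.0057 -3.1234 -0.0085]
  rot to yaw 1.492: [0.0055 0.0182 0.0036]
t 10.75 pos [0.5003 0.2276 0.0764] jawyaw 1.510 world d [-0.0011  0.0022 -0.0002] tool d [-0.0012  0.0002  0.0021] q [ 0.7162  0.3512 -0.1702  0.0074 -1.0507 -2.3517] F [-1.7818  2.2643 -0.9077] w 0.0111
[0.8182 0.7648 2.0699]
```

View pics/p7.png

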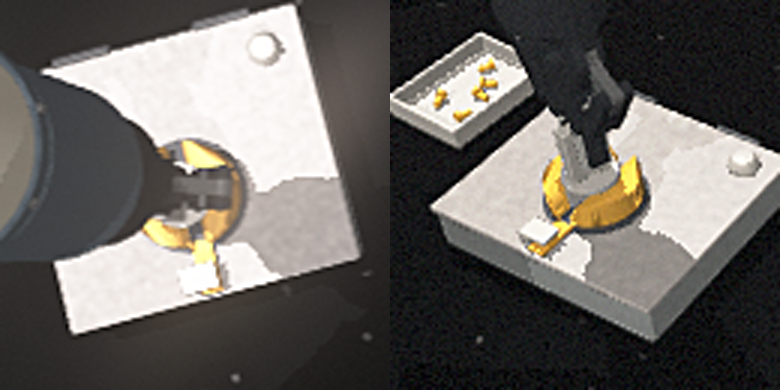

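```bash
python3 - <<'E'
from h import *
x,y=.4992,.2298
ims=[]
for c,a0,b0 in(("top",130,70),("side",70,100)):
    im=cv2.resize(arm.camera(c)[:,:,::-1],None,fx=6,fy=6,interpolation=cv2.INTER_CUBIC)
    for a,col in((-1.322,(0,0,255)),(-1.22,(0,200,0))):
        ca,sa=np.cos(a),np.sin(a)
        P=[[x+ca*u-sa*v,y+sa*u+ca*v,.045] for u,v in((-.006,-.036),(-.006,-.069),(.006,-.069),(.006,-.036))]
        cv2.polylines(im,[((proj(c,P)+.5)*6).astype(np.int32)],False,col,1)
    o=(proj(c,[[x-.05,y,.045]])[0]*6).astype(int);ims.append(im[o[1]-190:o[1]+190,o[0]-190:o[0]+190])
cv2.imwrite("pics/p8.png",np.hstack(ims))
E
```

```text
(no output)
```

View pics/p8.png

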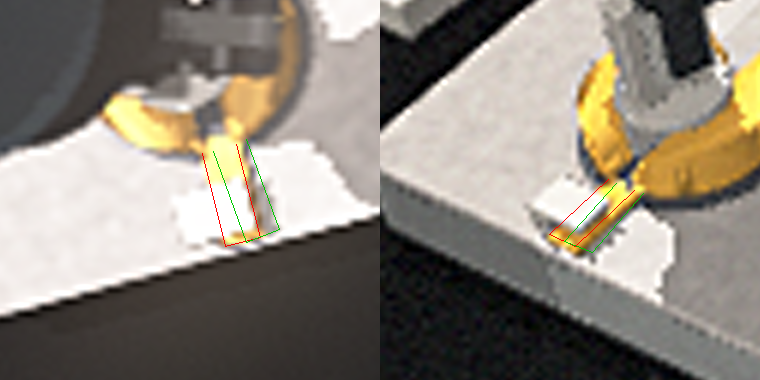

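Emit:
drive_tool(series=[{"dx":-0.0005,"dy":0.0003,"dz":0.001,"rx":0.005,"ry":0.05,"rz":0,"jaw":1},{"dx":0,"dy":0,"dz":0,"rx":0,"ry":0.04,"rz":0,"jaw":1}])

```text
time_s: 11.12
ee_pos: [0.5002, 0.2276, 0.0765]
ee_rot: [-1.572, 0.104, -0.112]
contact_force: [0.3, 0.3, -3.4]
gripper_width: 0.0114
```

```bash
python3 d.py .4992 .2298 .0762 -1.65; python3 -c "
from rig import arm
print(arm.observe()['wrist_torque'])"
```

```text
rot to yaw -4.792: [ 0.0042 -0.0584  0.0052]
  rot to yaw -1.650: [-0.008   3.0832  0.0065]
  rot to yaw 1.492: [ 0.0042 -0.0584  0.0052]
t 11.12 pos [0.5002 0.2276 0.0765] jawyaw 1.433 world d [-0.001   0.0022 -0.0003] tool d [-0.0013  0.0003  0.002 ] q [ 0.7163  0.35   -0.1718  0.0077 -1.0486 -2.4285] F [ 0.2792  0.3131 -3.4298] w 0.0114
[0.09979995 0.30433571 3.46667544]
```

Emit:
drive_tool(series=[{"dx":0,"dy":0.0005,"dz":0,"rx":0,"ry":-0.08,"rz":0,"jaw":1},{"dx":0,"dy":0.0003,"dz":0,"rx":0,"ry":-0.03,"rz":0,"jaw":1}])

```text
time_s: 11.28
ee_pos: [0.5003, 0.2278, 0.0762]
ee_rot: [-1.576, 0.008, -0.017]
contact_force: [0.7, -2.6, 0.1]
gripper_width: 0.0117
```

```bash
python3 d.py .4992 .2298 .0762 -1.65; python3 -c "
from rig import arm
print(arm.observe()['wrist_torque'])"
```

```text
rot to yaw -4.792: [0.0053 0.0633 0.0056]
  rot to yaw -1.650: [ 0.0087 -3.0783 -0.0082]
  rot to yaw 1.492: [0.0053 0.0633 0.0056]
t 11.28 pos [0.5003 0.2278 0.0762] jawyaw 1.555 world d [-0.0011  0.002  -0.    ] tool d [-0.0011  0.      0.002 ] q [ 0.7172  0.3502 -0.1726  0.0089 -1.0476 -2.3084] F [ 0.7255 -2.6105  0.0902] w 0.0117
[-0.74399212  0.04948404  0.83127996]
```

Emit:
drive_tool(series=[{"dx":0,"dy":0,"dz":0,"rx":0,"ry":-0.02,"rz":0,"jaw":1},{"dx":0,"dy":0,"dz":0,"rx":0,"ry":0,"rz":0,"jaw":0.6},{"dx":0,"dy":0,"dz":0,"rx":0,"ry":0,"rz":0,"jaw":0.6},{"dx":0,"dy":0,"dz":0,"rx":0,"ry":0,"rz":0,"jaw":0.6},{"dx":0,"dy":0,"dz":0,"rx":0,"ry":0,"rz":0,"jaw":0.6},{"dx":0,"dy":0,"dz":0,"rx":0,"ry":0,"rz":0,"jaw":0.6}])

```text
time_s: 11.78
ee_pos: [0.5009, 0.2299, 0.0772]
ee_rot: [-1.57, -0.012, 0.001]
contact_force: [0.4, 0.8, 0.2]
gripper_width: 0.034
```

```bash
python3 d.py .4992 .2298 .18 -1.55
```

```text
rot to yaw -4.692: [-0.0002 -0.0129  0.007 ]
  rot to yaw -1.550: [-0.011   3.1286 -0.0004]
  rot to yaw 1.592: [-0.0002 -0.0129  0.007 ]
t 11.78 pos [0.5009 0.2299 0.0772] jawyaw 1.579 world d [-0.0017 -0.0001  0.1028] tool d [-0.0009 -0.1028 -0.0001] q [ 0.7173  0.3492 -0.1698  0.005  -1.0463 -2.2828] F [0.3722 0.7731 0.1561] w 0.0340
```

Rise straight up, then clear to the side for a look.

Emit:
drive_tool(series=[{"dx":0,"dy":-0.01,"dz":0,"rx":0,"ry":0,"rz":0.005,"jaw":0.6},{"dx":0,"dy":-0.015,"dz":0,"rx":0,"ry":0,"rz":0,"jaw":0.6},{"dx":0,"dy":-0.015,"dz":0,"rx":0,"ry":0,"rz":0,"jaw":0.6},{"dx":0,"dy":-0.02,"dz":0,"rx":0,"ry":0,"rz":0,"jaw":0.6},{"dx":0,"dy":-0.025,"dz":0,"rx":0,"ry":0,"rz":0,"jaw":0.6},{"dx":0,"dy":-0.025,"dz":0,"rx":0,"ry":0,"rz":0,"jaw":0.6},{"dx":0,"dy":-0.025,"dz":0,"rx":0,"ry":0,"rz":0,"jaw":0.6}])

```text
time_s: 12.37
ee_pos: [0.4971, 0.2285, 0.2113]
ee_rot: [-1.576, 0.005, 0.012]
contact_force: [0.2, 0.3, 0.2]
gripper_width: 0.0346
```

```bash
python3 d.py .4 -.05 .2 -1.55
```

```text
rot to yaw -4.692: [ 0.0046 -0.0163 -0.0105]
  rot to yaw -1.550: [0.0164 3.1252 0.0072]
  rot to yaw 1.592: [ 0.0046 -0.0163 -0.0105]
t 12.37 pos [0.4971 0.2285 0.2113] jawyaw 1.575 world d [-0.0971 -0.2785 -0.0113] tool d [-0.0982  0.0136 -0.278 ] q [ 0.7146  0.2642  0.0709 -0.0033 -1.3885 -2.2803] F [0.1609 0.2704 0.2208] w 0.0346
```

Emit:
drive_tool(series=[{"dx":-0.01,"dy":0,"dz":-0.03,"rx":0,"ry":0,"rz":0,"jaw":0.6},{"dx":-0.01,"dy":0,"dz":-0.03,"rx":0,"ry":0,"rz":0,"jaw":0.6},{"dx":-0.01,"dy":0,"dz":-0.03,"rx":0,"ry":0,"rz":0,"jaw":0.6},{"dx":-0.01,"dy":0,"dz":-0.03,"rx":0,"ry":0,"rz":0,"jaw":0.6},{"dx":-0.01,"dy":0,"dz":-0.03,"rx":0,"ry":0,"rz":0,"jaw":0.6},{"dx":-0.01,"dy":0,"dz":-0.03,"rx":0,"ry":0,"rz":0,"jaw":0.6},{"dx":-0.01,"dy":0,"dz":-0.03,"rx":0,"ry":0,"rz":0,"jaw":0.6},{"dx":-0.01,"dy":0,"dz":-0.03,"rx":0,"ry":0,"rz":0,"jaw":0.6},{"dx":0,"dy":0,"dz":0,"rx":0,"ry":0,"rz":0,"jaw":0.6},{"dx":0,"dy":0,"dz":0,"rx":0,"ry":0,"rz":0,"jaw":0.6}])

```text
time_s: 13.2
ee_pos: [0.4177, -0.0182, 0.2196]
ee_rot: [-1.565, -0.01, -0.002]
contact_force: [0.3, 0.9, -0.5]
gripper_width: 0.0342
```

```bash
python3 - <<'E'
from h import *
x,y=.4992,.2298
ims=[]
for c in("top","side"):
    f=arm.camera(c)[:,:,::-1]
    im=cv2.resize(f,None,fx=6,fy=6,interpolation=cv2.INTER_CUBIC);r=im.copy()
    a=-1.322;ca,sa=np.cos(a),np.sin(a)
    def pl(P,col): cv2.polylines(im,[((proj(c,P)+.5)*6).astype(np.int32)],True,col,1)
    pl([[x+ca*u-sa*v,y+sa*u+ca*v,.045] for u,v in((-.006,-.036),(-.006,-.069),(.006,-.069),(.006,-.036))],(0,0,255))
    t=np.linspace(0,6.28,60)
    for z in(.062,.067): pl([[x+.022*np.cos(k),y+.022*np.sin(k),z] for k in t],(255,0,0))
    a=-1.5;ca,sa=np.cos(a),np.sin(a)
    pl([[x+ca*u-sa*v,y+sa*u+ca*v,.112] for u,v in((-.006,-.018),(-.006,.018),(.006,.018),(.006,-.018))],(0,200,0))
    o=(proj(c,[[x-.02,y,.055]])[0]*6).astype(int);ims+=[np.hstack([q[o[1]-200:o[1]+200,o[0]-220:o[0]+220] for q in (r,im)])]
cv2.imwrite("pics/p9.png",cv2.resize(np.vstack(ims),(660,600)))
E
```

```text
(no output)
```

View pics/p9.png

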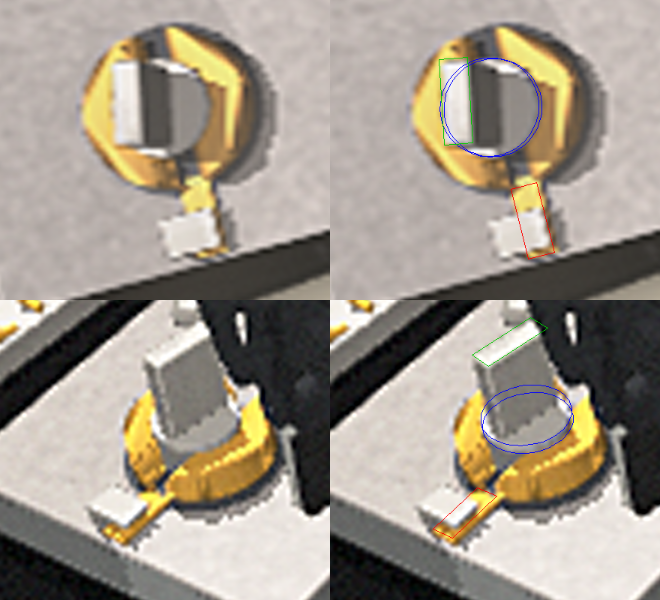

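```bash
python3 -c "
from rig import arm
print(arm.job_done(), arm.observe()['time_s'])"
```

```text
the job is handed in; nothing more can be done
the job is handed in; nothing more can be done
```

I took the grey flat-tabbed key from the middle place in the rack, leaving the blue and yellow look-alikes and the two drivers alone. I put its blade down into the lock's slot, turned the lock clockwise to its stop, let go, and moved the arm away to the robot's right. The job was handed in shortly after 13.2 s.

What the last checks showed:
- **Seating:** going down, the tool met resistance at the height I had worked out for a seated key, 76 mm. The outlines I projected for a seated key matched the pictures to about 1–2 pixels.
- **Stop:** turning further, the moment about the vertical at the wrist rose from about 0.16 to 2.1 and then 3.5 N m, while the tongue stood still in the pictures. I eased the twist off before opening the gripper.
- **After release:** both cameras show the key upright in the slot, with the tongue under the catch.

Nothing failed, but two readings disagreed slightly. The tongue's angle in the top picture differs from my projection of the fully locked position by up to about 0.03 rad, which is within camera and fit error, so I rely on the moment reading for the stop. The tool was also 1–2 mm off the lock's axis during the turn, with sideways forces of only about 3 N.

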